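Load the last test plate and hold the carrier ready over the ultrasonic cleaner

TASK

Take the tall plate off the draining stand and stand it on edge in the empty middle slot of the dipping carrier, so that it is full; leave the short plate where it leans. Then raise the carrier's folding bail, lift the carrier by it over the small brown bottle and the beaker without disturbing them, and carry it to the ultrasonic cleaner, never knocking it against the cleaner. Finish still holding it: hanging still and level one to two centimetres above the rim, centred and square over the open tank (either way round), touching nothing but the gripper, ready to go straight down when the timer rings.

Things in the scene. Friction and masses are not known exactly. Their poses are not given: they have to be found in the camera images.
- plate: the tall plate missing from the carrier: plain aluminium, 50 mm wide (its y), 5 mm thick (its x), 75 mm high (its z), 50 g. Origin: middle of its lower 50 x 5 mm edge; z runs up the plate. Leans loose on the stand, its top about 20 degrees from vertical towards the stand's -x; its two upright 75 mm edges are free.
- short_plate: a similar plate only 50 mm high (50 wide along y, 5 thick), not wanted: leans parallel to the tall one in the stand's other place; leave it. Origin: middle of its lower edge, z up the plate.
- stand: fixed grey plastic draining stand, base 130 (x) x 64 (y) mm, top 10 mm above the bench. Two places, at x = -22 and +34 mm (either plate in either): a lip 18.5 mm above the bench at the plate's foot on its +x side, and a 30 mm wide, 52 mm long sloping rest behind it at -x. Origin: under the base's centre, x away from the robot, z up.
- carrier: loose grey plastic dipping carrier, 66 mm wide (y), 82 mm long over the bail (x), about 0.24 kg empty, 0.43 kg full (may be a third more). Side walls 32 mm high. An ear at each end (x = -28.5 and +28.5, 22 mm wide) reaches 81 mm up and bears the bail's pivot, 70 mm above the underside at y = 0. Origin: centre of the underside; z up.
- slot_middle (a point): floor of the carrier's empty middle slot, on which the plate's lower edge comes to stand, 6 mm above the carrier's underside; axes as the carrier's. The plate stands across (its width along y). The slot is 8 mm wide along x, 56 mm along y; the ribs beside it end in round heads 32 mm above this point that guide a plate in. A seated plate's upper half stands free.
- loaded1: tall plate like the first (50 x 5 x 75 mm), already standing in the carrier's slot at x = -22 mm, leaning up to 8 degrees in its slack. Origin: middle of its lower edge.
- loaded2: tall plate like the first (50 x 5 x 75 mm), already standing in the carrier's slot at x = +22 mm, leaning up to 8 degrees in its slack. Origin: middle of its lower edge.
- bail (a joint): angle of the carrier's wire bail (rad): 0 = folded down level to the carrier's -y side, where it starts and falls back to; 1.57 = straight up; 3.14 = folded to +y. It turns easily about the carrier's x axis, 70 mm above the underside; arms 80 mm long, 82 mm apart outside. The carrier swings freely under the lifted bail and settles level in about a second.
- bail_grip (a point): middle of the bail's black grip, a round bar 11 mm thick and 56 mm long along carrier x, 80 mm from the pivot axis. Held from above, it can turn between the fingers.
- cleaner: fixed grey ultrasonic cleaner, 150 (x) x 124 (y) x 100 mm high, open at the top, control panel on its -x face. Origin: under its centre; z up.
- cleaner_mouth (a point): centre of the tank's opening, level with its steel rim 100 mm above the bench. The opening is 116 mm (cleaner x) by 90 mm (cleaner y), 78 mm deep: the carrier goes in with its x along the cleaner's x, either way round. Axes as the cleaner's.
- bottle_small: loose brown bottle, 44 mm across, 85 mm high, standing between carrier and cleaner. Origin: centre of its underside.
- beaker: loose small glass beaker, 51 mm across, 61 mm high, standing beside the way. Origin: centre of its underside.
- waste_bottle: fixed white waste bottle, 68 mm across, 122 mm high. Origin: centre of its underside.

How it is judged (in metres and radians):
On the way, in this order (a step that is already met when the one before it is completed fails the run):
1. the tall plate stands in the carrier's middle slot, let go, with the carrier standing on the bench (x of plate in the frame of carrier between -0.005 and 0.005 m and y of plate in the frame of carrier between -0.006 and 0.006 m and z of plate in the frame of carrier between 0.002 and 0.011 m and angle between the z axis of plate and the z axis of carrier, either way round below 0.2 rad and contact force between the fingers and plate below 0.1 N and height (world z) of carrier below 0.01 m and angle between carrier's own z axis and vertical below 0.1 rad), for 0.2 s.
2. the full carrier hangs from its raised bail, clear of the bench (x of plate in the frame of carrier between -0.005 and 0.005 m and y of plate in the frame of carrier between -0.006 and 0.006 m and z of plate in the frame of carrier between 0.002 and 0.011 m and angle between the z axis of plate and the z axis of carrier, either way round below 0.2 rad and height (world z) of carrier above 0.04 m and value of joint bail between 0.6 and 2.5 rad and contact force between the fingers and carrier above 0.5 N), for 0.2 s.
At the end, for the whole second after the job is handed in: Held by its bail through the last second: underside 5 to 28 mm above the rim, within 12 mm (x) and 9 mm (y) of the opening's centre, within 0.12 rad of square and level, speed under 3 cm/s, not touching the cleaner; all three tall plates fully down in their slots (x of plate in the frame of carrier between -0.005 and 0.005 m and y of plate in the frame of carrier between -0.006 and 0.006 m and z of plate in the frame of carrier between 0.002 and 0.011 m and angle between the z axis of each of plate, loaded1, loaded2 and the z axis of carrier, either way round below 0.2 rad and x of loaded1 in the frame of carrier between -0.027 and -0.017 m and y of loaded1 in the frame of carrier between -0.006 and 0.006 m and z of loaded1 in the frame of carrier between 0.002 and 0.011 m and x of loaded2 in the frame of carrier between 0.017 and 0.027 m and y of loaded2 in the frame of carrier between -0.006 and 0.006 m and z of loaded2 in the frame of carrier between 0.002 and 0.011 m and x of carrier in the frame of cleaner_mouth between -0.012 and 0.012 m and y of carrier in the frame of cleaner_mouth between -0.009 and 0.009 m and z of carrier in the frame of cleaner_mouth between 0.005 and 0.028 m and angle between the x axis of carrier and the x axis of cleaner, either way round below 0.12 rad and angle between carrier's own z axis and vertical below 0.12 rad and linear speed of carrier below 0.03 m/s and value of joint bail between 0.6 and 2.5 rad and contact force between the fingers and carrier above 0.5 N and contact force between carrier and cleaner below 0.1 N); the arm keeps its last pose, push and grip.
It fails at once if the bottle was disturbed (moved over 2 cm or tipped) (distance of bottle_small from where it was at the start of the episode above 0.02 m or angle between bottle_small's own z axis and vertical above 0.3 rad).
It fails at once if the beaker was disturbed (moved over 2 cm or tipped) (distance of beaker from where it was at the start of the episode above 0.02 m or angle between beaker's own z axis and vertical above 0.3 rad).
It fails at once if the short plate was taken or knocked from its place (over 2 cm) (distance of short_plate from where it was at the start of the episode above 0.02 m).
It fails at once if the carrier was knocked against the cleaner (over 2 N) (contact force between carrier and cleaner above 2 N).
It also fails if it takes over 67 s, if anything falls off the work surface, if the arm or the gripper's body presses on something with over 40 N, if the wrist force passes 120 N, or if a joint passes its speed limit or range.

ROBOT

A 6-joint arm with a two-finger parallel gripper is mounted at the origin on a cart in front of the work surface, level with it; the furniture and walls round the work are solid. World frame = base frame: x ahead of the robot, y to its left, z up, the work surface at z = 0. Lengths are in mm, angles in rad, forces in N, time in s.
With the tool pointing down it reaches from about 325 to 925 mm from the base axis. Payload 3.1 kg.
Tool frame: the origin (TCP) lies at the very end of the fingers, on their centre line; the grasp point (between the pads) lies 19 mm behind it (r.pinch_z is the distance from the TCP to the grasp point, in mm); z points along the fingers, y is the line along which they close (so a half turn about z gives the same grasp; the last joint's range is limited). The gripper opens to 85 mm and grips with 20 to 120 N. Pads are 22 mm wide; open, the fingers measure 114 mm over their backs; the gripper's body (76 mm by 85 mm) begins 54 mm behind the grasp point. The pads swing forward as they close: fully open they stand 13 mm farther back than shut.
Start: joints at [1.216, 0.217, 1.613, -0, 1.311, -0.112], TCP at [150.244, 606.685, 231.3] pointing down, gripper open.
Joint ranges: [-2.75, 2.75], [-0.78, 2.1], [0.31, 2.55], [-1.13, 4.27], [0.13, 2.63], [-2.58, 2.58]. Speed limits (rad/s): [2.79, 2.79, 3.14, 3.14, 3.14, 3.14].

INTERFACE

Orientations are given as a rotation vector (axis times angle).
In Python, from plant import telemetry, eyes, r gives the robot as it stands.
- The arm moves only by the tool jog_arm, never from a script. Its argument "steps" is one flat list of numbers, 6 for each row, row after row: the shift along the tool's x, y, z in mm, then the turn, a rotation vector about the tool's x, y, z in rad. A call has exactly 10 rows; each row is the pose to reach, as a shift and turn from the pose commanded when the call began, along the tool's axes at that moment; what a row does not reach only later rows make up. A row lasts 1/8 s, in which the tool goes at most 62.5 mm and 10.7 degrees, less where a joint would pass 70% of its speed; a pose out of reach is approached as far as the arm can. A call with a gripper value outside its range is refused whole. "jaw" is the opening in per cent of the stroke, from 0 (shut) to 100 (fully open), set as the call begins (left out, the last holds). The fingers move at their own pace and stop on an object; "force" is the grip in N (left out, the last holds). Time passes only in rows, so rows that repeat a pose let the fingers close, or fill a call up. It gives the time, the measured TCP pose, the force, the opening and the grip force at its end, in the units of the state.
- telemetry.observe(): the state, without advancing time (a new reading comes with each control period).
- eyes.grab_frame(name): name is "side" or "top" or "wrist"; returns a dict with "img" (480x640x3 uint8, red, green, blue), "vfov" (degrees; the focal length in pixels is half the picture's height over the tangent of half this angle, whatever the lens; pixels are square), "cx", "cy" (the principal point, pixels), "xyz" and "attitude" of the camera in the world; the wrist camera has in their place "mount" (4x4, takes a point from camera to tool coordinates, whose origin is the TCP and whose axes are the flange's). Camera axes: x right, y down, z forward; pixel columns grow to the right and rows downward; lengths in mm; the calibration is good to about 2 mm. A picture is of the moment at which its call begins: read the wrist's pose just before it. There is no depth.
- r.sign_off(): hands the job in; it is judged then, once.
The state is a dict: "t": time; "qpos": joint angles; "qvel": joint speeds; "tau": joint torques, N m; "tool_pos": TCP position; "orientation": TCP orientation; "wrist_force": force on the tool from outside, world axes, zero at the start; "wrist_torque": the same for the moment, N m; "gripper_width": opening from 0.0 (shut) to 1.0 (fully open); "finger_force": force on a finger pad.
Only numpy, scipy, OpenCV 4.12 (cv2) and the standard library are available. Lean on these libraries where they do the work, as an engineer would, in place of code of your own. Each camera call takes 0.05 s, during which the arm holds its last target. There are 200 camera calls.

## Working session

There is one attempt and no reset: what is moved stays moved. The work goes in short steps, Python scripts to look and compute and a tool call to move; the robot and the scene stay as the last step left them, time stands still between calls to the robot, and variables do not carry over. Pictures are saved under pics/ and viewed, at most 10 in all, crops included, and the job is handed in when it is done.

Besides the shell and the picture viewer there is one more tool, called after "Request:" by a JSON object that holds its "fn" and its "kwargs", one argument or row to a line. jog_arm: Moves the arm, as the interface text tells. Its arguments: {"type":"object","properties":{"steps":{"type":"array"},"jaw":{"type":"number"},"force":{"type":"number"}},"required":["steps"]}

```bash
ls; mkdir -p pics
python3 - <<'E'
from plant import telemetry, eyes, r
import cv2
s=telemetry.observe();print(s)
for n in("side","top","wrist"):
    f=eyes.grab_frame(n);cv2.imwrite(f"pics/{n}0.png",f["img"][:,:,::-1]);print(n,{k:v for k,v in f.items() if k!="img"})
E
```

```text
pics
{'t': 0.0, 'qpos': array([ 1.21583507e+00,  2.17740932e-01,  1.61493446e+00, -2.17902971e-05,
        1.31129621e+00, -1.12218462e-01]), 'qvel': array([ 0.00058335,  0.0004744 , -0.00069359,  0.00050269, -0.00013575,
       -0.00139416]), 'tau': array([-3.06749007e-04, -3.96853101e+01, -3.03850365e+01,  6.90500116e-06,
        9.72423441e-03,  6.33170274e-06]), 'tool_pos': array([149.93945844, 605.90811575, 229.97630668]), 'orientation': array([-0.38029082, -3.11795432,  0.00364239]), 'wrist_force': array([-0.57490767, -0.12028109,  0.45902962]), 'wrist_torque': array([-0.03031913,  0.01259222, -0.01073058]), 'finger_force': 0.0, 'gripper_width': 0.9984899962528996}
side {'vfov': 45.87126033832871, 'cx': 325.69363648047715, 'cy': 244.64096529060276, 'xyz': array([ 343.87677056, -894.51414935,  578.8470281 ]), 'attitude': array([-2.00151344,  0.23754514, -0.12273133])}
top {'vfov': 56.49457816388053, 'cx': 317.5443957300459, 'cy': 238.2123988812587, 'xyz': array([486.93897637,  98.82916885, 928.29879836]), 'attitude': array([-2.14818742,  2.2050661 , -0.10983712])}
wrist {'vfov': 59.44646901307761, 'cx': 314.6535947745184, 'cy': 230.325419369564, 'mount': array([[ 7.34563772e-04, -9.46830690e-01, -3.21731418e-01,
         8.34532146e+01],
       [ 9.99999654e-01,  8.20960549e-04, -1.32865868e-04,
        -6.89801047e-01],
       [ 3.89930283e-04, -3.21731209e-01,  9.46830965e-01,
        -1.42938705e+02],
       [ 0.00000000e+00,  0.00000000e+00,  0.00000000e+00,
         1.00000000e+00]])}
```

View pics/top0.png

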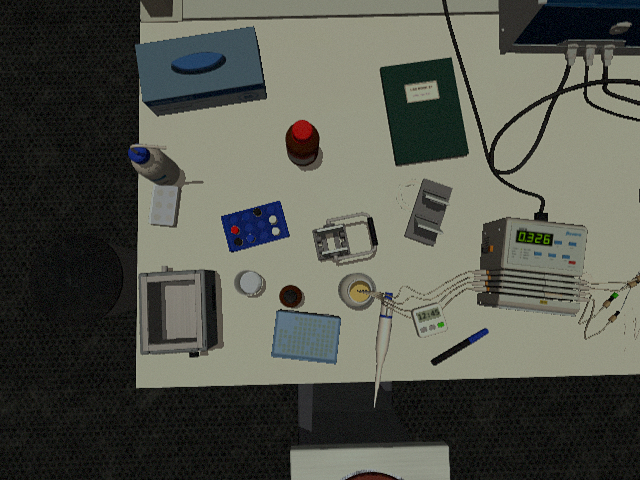

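View pics/side0.png

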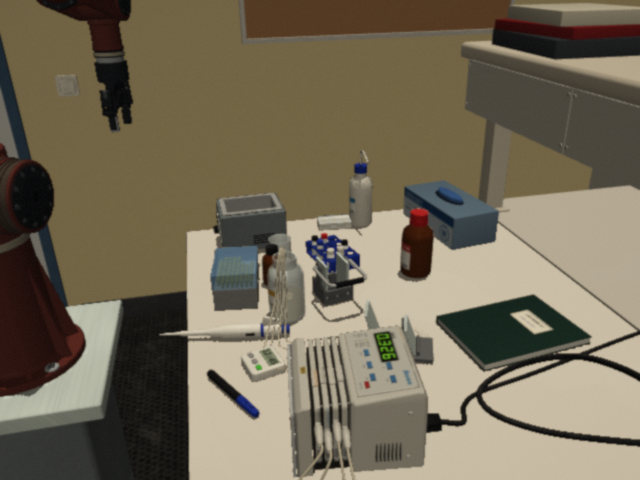

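The top view shows the stand with both plates at about (430,212), and the carrier at (335,240) with its bail to the right (-y). The cleaner is at (178,312), the beaker at (250,283), the small bottle at (291,297) and the waste bottle at (357,290). I'll enlarge these.

```bash
cat > h.py <<'E'
import numpy as np, cv2
from scipy.spatial.transform import Rotation as R
from plant import telemetry, eyes, r
def cam(f,s=None):
    F=240/np.tan(np.radians(f["vfov"]/2)); K=np.array([[F,0,f["cx"]],[0,F,f["cy"]],[0,0,1]])
    if "mount" in f:
        T=np.eye(4);T[:3,:3]=R.from_rotvec(s["orientation"]).as_matrix();T[:3,3]=s["tool_pos"];M=T@f["mount"]
        return K,M[:3,:3],M[:3,3]
    return K,R.from_rotvec(f["attitude"]).as_matrix(),np.array(f["xyz"])
def plane(c,uv,z):
    K,A,p=c; d=A@np.linalg.solve(K,[uv[0],uv[1],1]); return p+d*(z-p[2])/d[2]
def proj(c,P):
    K,A,p=c; q=K@(A.T@(np.asarray(P,float)-p)); return q[:2]/q[2]
E
python3 - <<'E'
from h import *
im=cv2.imread("pics/top0.png")
a=cv2.resize(im[172:272,300:460],(800,500),interpolation=cv2.INTER_CUBIC)
b=cv2.resize(im[262:367,135:310],(800,480),interpolation=cv2.INTER_CUBIC)
cv2.imwrite("pics/a.png",a);cv2.imwrite("pics/b.png",b)
c=cam(eyes.grab_frame("top"))
for n,uv,z in [("stand",(430,212),10),("carrier",(335,240),60),("cleaner",(178,312),100),("beaker",(250,283),61),("bottle",(291,297),85),("waste",(357,290),100)]: print(n,plane(c,uv,z).round())
print(R.from_rotvec(c and telemetry.observe()["orientation"]).as_matrix().round(3))
E
```

```text
stand [ 622. -144.   10.]
carrier [564.  58.  60.]
cleaner [436. 351. 100.]
beaker [485. 224.  61.]
bottle [457. 144.  85.]
waste [467.  22. 100.]
[[-0.971  0.24  -0.001]
 [ 0.24   0.971 -0.001]
 [ 0.    -0.001 -1.   ]]
```

View pics/a.png

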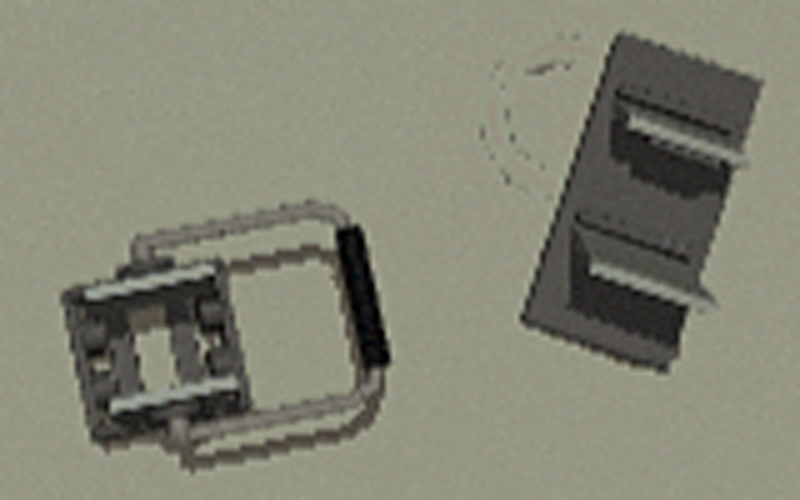

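View pics/b.png

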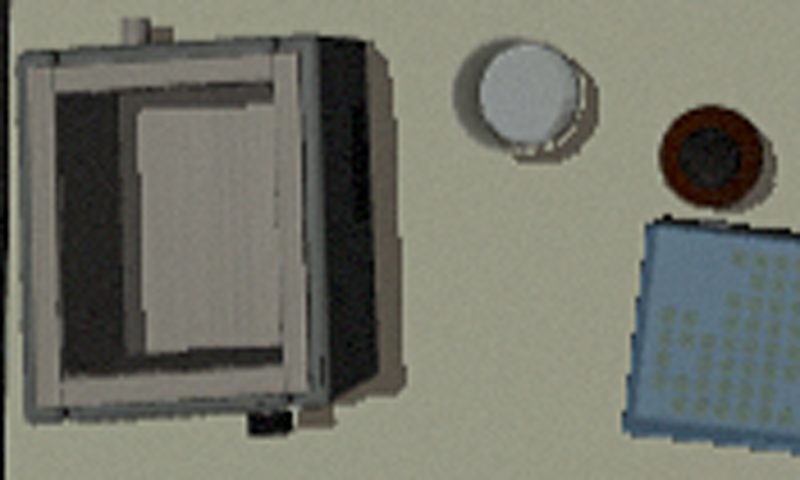

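The near plate's face looks longer, so it's probably the tall one; I'll check that against a model. The carrier's loaded plates are at (85,295)-(215,268) and (112,408)-(240,383), and its grip runs (348,228)-(378,365). The cleaner's outer rim corners are (20,52), (320,38), (328,405) and (28,420).

Run:
```python
from h import *
from scipy.optimize import least_squares
c=cam(eyes.grab_frame("top"))
A=lambda x,y:(300+x/5,172+y/5); B=lambda x,y:(135+x/800*175,262+y/480*105)
def fit(pts,mod,x0):
    f=lambda p:np.concatenate([proj(c,[p[0]+m[0]*np.cos(p[2])-m[1]*np.sin(p[2]),p[1]+m[0]*np.sin(p[2])+m[1]*np.cos(p[2]),m[2]])-q for m,q in zip(mod,pts)])
    s=least_squares(f,x0);return s.x.round(3),np.abs(s.fun).max().round(2)
st,e=fit([A(620,33),A(763,83),A(668,370),A(522,320)],[(65,32,10),(65,-32,10),(-65,-32,10),(-65,32,10)],[622,-144,0]);print("stand",st,e)
print("cleaner",fit([B(20,52),B(320,38),B(328,405),B(28,420)],[(75,62,100),(75,-62,100),(-75,-62,100),(-75,62,100)],[436,351,0]))
print("opening",fit([B(56,92),B(273,84),B(283,362),B(62,376)],[(58,45,100),(58,-45,100),(-58,-45,100),(-58,45,100)],[436,351,0]))
print("grip",fit([A(348,228),A(378,365)],[(28,-80,70),(-28,-80,70)],[564,58,0]))
print("carr",fit([A(135,240),A(178,430),A(348,228),A(378,365)],[(39,0,70),(-39,0,70),(28,-80,70),(-28,-80,70)],[564,58,0]))
for uv in [(85,295),(215,268),(112,408),(240,383)]:print(plane(c,A(*uv),81).round())
# plates: project top edges for tall/short in each place
Rz=R.from_euler('z',st[2]).as_matrix()
for x in(-22,34):
  for H in(75,50):
    for y in(25,-25):
      P=np.array([x-np.sin(.35)*H,y,10+np.cos(.35)*H]);q=proj(c,Rz@P+[st[0],st[1],0]);print(x,H,y,((q-[300,172])*5).round())
```

```text
stand [ 6.21652e+02 -1.41390e+02 -3.68000e-01] 0.63
cleaner (array([4.36518e+02, 3.59787e+02, 2.40000e-02]), np.float64(1.47))
opening (array([4.36403e+02, 3.62004e+02, 3.00000e-02]), np.float64(1.77))
grip (array([5.64184e+02, 6.35700e+01, 1.77000e-01]), np.float64(0.4))
carr (array([5.65085e+02, 6.43990e+01, 1.70000e-01]), np.float64(0.91))
[580.  92.  81.]
[589.  42.  81.]
[537.  83.  81.]
[545.  34.  81.]
-22 75 25 [589. 267.]
-22 75 -25 [713. 311.]
-22 50 25 [582. 254.]
-22 50 -25 [703. 296.]
34 75 25 [635. 131.]
34 75 -25 [758. 174.]
34 50 25 [627. 122.]
34 50 -25 [747. 164.]
```

The model confirms it: the near place holds the tall plate. Next I'll work out the standoff pose.

```bash
cat >> h.py <<'E'
def tgt_plate(h, st=(621.7,-141.4,-.368), lean=.349, foot=(-22,0,10)):
    Rz=R.from_euler('z',st[2]).as_matrix(); s,k=np.sin(lean),np.cos(lean)
    M=Rz@np.array([[-k,0,s],[0,1,0],[-s,0,-k]]); f=Rz@np.array(foot)+[st[0],st[1],0]
    return f-M[:,2]*h, M
def down(yaw): # tool y along yaw'd y
    return R.from_euler('z',yaw).as_matrix()@np.diag([-1.,1,-1])
def rel(p,M,p0=None,M0=None):
    if p0 is None:
        s=telemetry.observe(); p0=s["tool_pos"]; M0=R.from_rotvec(s["orientation"]).as_matrix()
    d=M0.T@(np.asarray(p)-p0); w=R.from_matrix(M0.T@M).as_rotvec()
    return np.r_[d.round(1),w.round(3)]
E
python3 - <<'E'
from h import *
print(rel(*tgt_plate(156)),tgt_plate(156)[0])
p,M=tgt_plate(156); 
print(tgt_plate(36)[0])
E
```

```text
[-5.628e+02 -6.029e+02  7.470e+01  2.100e-02 -3.490e-01  1.240e-01] [ 551.39898849 -114.29445613  156.59556198]
[ 589.68663454 -129.05679663   43.82974507]
```

Request:
{"fn": "jog_arm", "kwargs": {
  "steps": [-10, -11, 0, 0, 0, 0, -34, -37, 0, 0, 0, 0, -68, -73, 0, 0, 0, 0, -108, -116, 0, 0, 0, 0, -148, -159, 0, 0, 0, 0.02, -188, -202, 0, 0, 0, 0.03, -228, -245, 0, 0, -0.05, 0.05, -268, -288, 0, 0, -0.1, 0.06, -308, -331, 0, 0, -0.15, 0.08, -348, -373, 0, 0, -0.2, 0.1],
  "jaw": 100,
  "force": 30
}}

```text
t: 1.5
tool_pos: [398.6, 158.6, 231.5]
orientation: [0.503, 2.897, -0.036]
wrist_force: [0.7, 0.1, -0.5]
gripper_width: 1.0
finger_force: 0.0
```

Run:
```python
from h import *
print(rel(*tgt_plate(156)))
```

```text
[-2.162e+02 -2.064e+02  1.187e+02  1.600e-02 -1.470e-01  2.100e-02]
```

Request:
{"fn": "jog_arm", "kwargs": {
  "steps": [-30, -29, 10, 0, 0, 0, -62, -60, 26, 0, -0.03, 0, -95, -90, 46, 0.005, -0.06, 0.01, -128, -122, 68, 0.01, -0.09, 0.01, -160, -152, 88, 0.01, -0.12, 0.02, -185, -177, 102, 0.016, -0.147, 0.02, -204, -195, 112, 0.016, -0.147, 0.02, -214, -204, 117, 0.016, -0.147, 0.02, -216, -206, 118.5, 0.016, -0.147, 0.02, -216, -206, 118.5, 0.016, -0.147, 0.021]
}}

```text
t: 2.75
tool_pos: [550.7, -110.9, 156.0]
orientation: [0.51, 2.753, -0.089]
wrist_force: [0.8, -0.9, 0.1]
gripper_width: 1.0
finger_force: 0.0
```

Run:
```python
from h import *
s=telemetry.observe();f=eyes.grab_frame("wrist");c=cam(f,s)
print(rel(*tgt_plate(156)))
im=f["img"][:,:,::-1].copy();cv2.imwrite("pics/w1.png",im)
Rz=R.from_euler('z',-.368).as_matrix()
def pr(P):return proj(c,Rz@np.array(P)+[621.7,-141.4,0]).round(1)
for y in(25,-25):
  for h in(0,75):print(y,h,pr((-22-.342*h,y,10+.94*h)))
  print("base",pr((-65,32 if y>0 else -32,10)),pr((65,32 if y>0 else -32,10)))
```

```text
[-2.0e+00 -3.2e+00  2.0e-01  1.0e-03 -3.0e-03  2.0e-03]
25 0 [345.3 209.8]
25 75 [354.4 245.7]
base [358.7 158.1] [348.5 291.1]
-25 0 [277.6 209.7]
-25 75 [266.7 245.5]
base [263.9 157.9] [274.8 291. ]
```

View pics/w1.png

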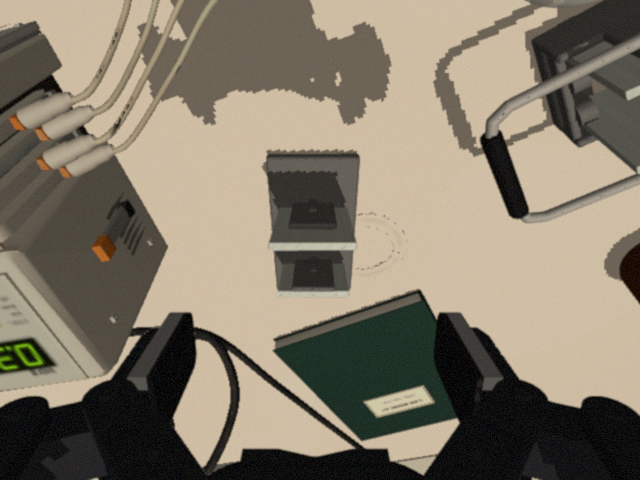

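The tall plate's top edge is at row 245, columns 270-357, so it's centred about 1.3 mm from the tool's mid-plane. I'll go down along the plate and close on it.

Request:
{"fn": "jog_arm", "kwargs": {
  "steps": [-2, -1.4, 6, 0, 0, 0, -2, -1.4, 20, 0, 0, 0, -2, -1.4, 40, 0, 0, 0, -2, -1.4, 60, 0, 0, 0, -2, -1.4, 80, 0, 0, 0, -2, -1.4, 98, 0, 0, 0, -2, -1.4, 112, 0, 0, 0, -2, -1.4, 120, 0, 0, 0, -2, -1.4, 124, 0, 0, 0, -2, -1.4, 124, 0, 0, 0]
}}

```text
t: 4.05
tool_pos: [591.8, -128.4, 40.1]
orientation: [0.51, 2.752, -0.089]
wrist_force: [0.1, 0.1, 0.0]
gripper_width: 1.006
finger_force: 0.0
```

Request:
{"fn": "jog_arm", "kwargs": {
  "steps": [0, 0, 0, 0, 0, 0, 0, 0, 0, 0, 0, 0, 0, 0, 0, 0, 0, 0, 0, 0, 0, 0, 0, 0, 0, 0, 0, 0, 0, 0, 0, 0, 0, 0, 0, 0, 0, 0, 0, 0, 0, 0, 0, 0, 0, 0, 0, 0, 0, 0, 0, 0, 0, 0, 0, 0, 0, 0, 0, 0],
  "jaw": 0,
  "force": 30
}}

```text
t: 5.3
tool_pos: [592.2, -128.6, 40.7]
orientation: [0.51, 2.751, -0.089]
wrist_force: [-2.5, -0.4, 4.9]
gripper_width: 0.576
finger_force: 31.4
```

Run:
```python
from h import *
print(rel(*tgt_plate(32)),telemetry.observe()["gripper_width"])
p,M=tgt_plate(32)
d=down(.17); 
print("to above carrier 565,64.4,z180:",rel([565,64.4,180],d)); s=telemetry.observe();print(s["tool_pos"])
```

```text
[ 1.0e+00 -1.3e+00  3.0e-01  1.0e-03 -1.0e-03  1.0e-03] 0.5756388577072655
to above carrier 565,64.4,z180: [ 4.140e+01  1.704e+02 -1.632e+02 -9.300e-02  3.390e-01 -5.310e-01]
[ 592.19477391 -128.57867261   40.66078899]
```

The plate is held at 49 mm. Now I'll lift it along its own plane and swing over to the carrier, tool vertical.

Request:
{"fn": "jog_arm", "kwargs": {
  "steps": [-1, 0, -6, 0, 0, 0, -3, 0, -20, 0, 0, 0, -5, 0, -42, 0, 0, 0, -6, 2, -70, 0, 0, 0, -5, 10, -100, 0, 0, 0, 0, 30, -125, -0.01, 0.04, -0.06, 8, 62, -143, -0.03, 0.11, -0.17, 20, 100, -155, -0.05, 0.19, -0.3, 31, 136, -161, -0.07, 0.26, -0.42, 38, 160, -163, -0.085, 0.31, -0.49]
}}

```text
t: 6.55
tool_pos: [563.6, 55.3, 181.4]
orientation: [-0.206, 3.107, -0.008]
wrist_force: [-0.6, -0.2, -0.7]
gripper_width: 0.576
finger_force: 32.1
```

Run:
```python
from h import *
print("to above carrier 565,64.4,z180:",rel([565,64.4,180],down(.17))); s=telemetry.observe();print(s["tool_pos"],s["gripper_width"],s["finger_force"])
```

```text
to above carrier 565,64.4,z180: [-2.5e+00  8.8e+00  1.5e+00 -7.0e-03  2.7e-02 -3.8e-02]
[563.64760791  55.30754052 181.4453152 ] 0.576473448678128 32.07431674003601
```

Request:
{"fn": "jog_arm", "kwargs": {
  "steps": [-1, 3, 0, -0.002, 0.01, -0.015, -2, 6, 1, -0.005, 0.02, -0.03, -2.5, 8, 1.5, -0.007, 0.027, -0.038, -2.5, 8.8, 1.5, -0.007, 0.027, -0.038, -2.5, 8.8, 1.5, -0.007, 0.027, -0.038, -2.5, 8.8, 1.5, -0.007, 0.027, -0.038, -2.5, 8.8, 1.5, -0.007, 0.027, -0.038, -2.5, 8.8, 1.5, -0.007, 0.027, -0.038, -2.5, 8.8, 1.5, -0.007, 0.027, -0.038, -2.5, 8.8, 1.5, -0.007, 0.027, -0.038]
}}

```text
t: 7.8
tool_pos: [565.4, 62.7, 179.0]
orientation: [-0.261, 3.13, -0.002]
wrist_force: [-0.1, 0.0, -1.1]
gripper_width: 0.581
finger_force: 32.1
```

Run:
```python
from h import *
s=telemetry.observe();f=eyes.grab_frame("wrist");c=cam(f,s)
print(s["tool_pos"],rel([565,64.4,180],down(.17)))
im=f["img"][:,:,::-1].copy();cv2.imwrite("pics/w2.png",im)
Rz=R.from_euler('z',.17).as_matrix()
def pr(P):return proj(c,Rz@np.array(P)+[565,64.4,0]).round(1)
for y in(25,-25):
  for x in(-22,22):print("ld",x,y,pr((x,y,81)))
  print("plate foot held",proj(c,s["tool_pos"]+R.from_rotvec(s["orientation"]).as_matrix()@[0,y,32]).round(1))
for x in(28,-28):print("grip",pr((x,-80,70)))
```

```text
[565.36429829  62.65380463 178.95894558] [ 1.0e-01  1.7e+00 -1.1e+00 -1.0e-03  1.0e-03 -3.0e-03]
ld -22 25 [360.9 197.7]
ld 22 25 [358.6 266.2]
plate foot held [370.1 280.5]
ld -22 -25 [276.1 197.8]
ld 22 -25 [278.4 266.4]
plate foot held [261.  280.4]
grip [195.9 268.2]
grip [187.3 184. ]
```

View pics/w2.png

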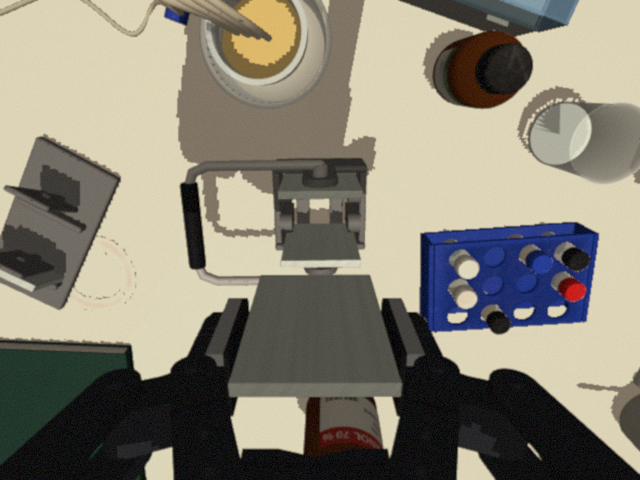

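The held plate's foot edge is at row ~276, and the bail grip runs (190,183)-(197,268), 1-2 px off prediction. I'll enlarge the carrier.

Run:
```python
from h import *
im=cv2.imread("pics/w2.png")[145:295,175:375]
cv2.imwrite("pics/w2z.png",cv2.resize(im,(800,600),interpolation=cv2.INTER_CUBIC))
```

```text
(no output)
```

View pics/w2z.png

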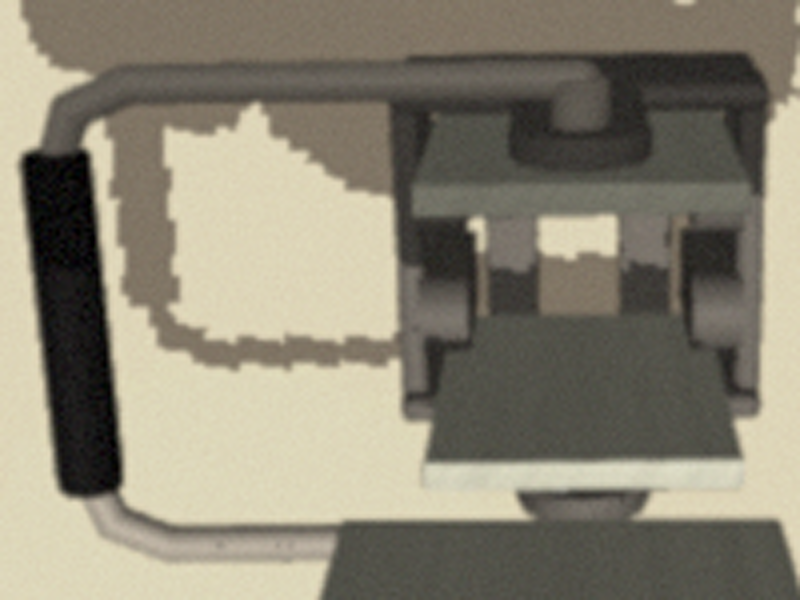

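Run:
```python
from h import *
s=telemetry.observe();f=eyes.grab_frame("wrist");c=cam(f,s)
def pr(P,o=(565,64.4,0)):
    q=proj(c,R.from_euler('z',.17).as_matrix()@np.array(P,float)+o);return ((q-[175,145])*4).round(0)
for o in [(565,64.4,0),(563.5,65.4,0)]:
  print(o,"ribhead",pr((-11,26,35),o),pr((-11,-26,35),o),"ear1",pr((-28.5,11,81),o),pr((-28.5,-11,81),o),pr((28.5,11,81),o),pr((28.5,-11,81),o))
  print("ld",[pr((x,y,81),o) for x in(-22,22) for y in(-25,25)],"grip",pr((-28,-80,70),o),pr((28,-80,70),o),"foot",pr((-22,0,6),o))
  print("wall", [pr((x,y,32),o) for x in(-26,-32) for y in(33,-33)],[pr((x,y,32),o) for x in(26,32) for y in(33,-33)], pr((-39,0,70),o))
```

```text
(565, 64.4, 0) ribhead [720. 206.] [424. 207.] ear1 [649. 168.] [499. 168.] [644. 523.] [504. 524.]
ld [array([404., 211.]), array([743., 211.]), array([413., 486.]), array([734., 485.])] grip [ 49. 156.] [ 83. 493.] foot [571. 113.]
wall [array([761., 118.]), array([382., 119.]), array([763.,  84.]), array([381.,  85.])] [array([751., 398.]), array([393., 398.]), array([750., 428.]), array([394., 429.])] [573.  83.]
(563.5, 65.4, 0) ribhead [727. 199.] [431. 200.] ear1 [658. 159.] [507. 159.] [652. 516.] [511. 516.]
ld [array([412., 203.]), array([752., 202.]), array([421., 478.]), array([742., 477.])] grip [ 56. 148.] [ 90. 485.] foot [578. 106.]
wall [array([769., 111.]), array([389., 112.]), array([770.,  76.]), array([388.,  77.])] [array([758., 391.]), array([399., 392.]), array([757., 421.]), array([400., 422.])] [582.  74.]
```

The loaded plates and ribs put the carrier at about (563.0, 65.4), yaw 0.17. I'll lower the plate in two stages.

Run:
```python
from h import *
print(rel([563.0,65.4,80],down(.17)))
```

```text
[ 2.00e+00  3.20e+00  9.89e+01 -1.00e-03  1.00e-03 -3.00e-03]
```

Request:
{"fn": "jog_arm", "kwargs": {
  "steps": [1, 1.5, 5, 0, 0, 0, 2, 3, 18, 0, 0, 0, 2, 3.2, 36, 0, 0, -0.003, 2, 3.2, 54, 0, 0, -0.003, 2, 3.2, 70, 0, 0, -0.003, 2, 3.2, 84, 0, 0, -0.003, 2, 3.2, 93, 0, 0, -0.003, 2, 3.2, 98, 0, 0, -0.003, 2, 3.2, 99, 0, 0, -0.003, 2, 3.2, 99, 0, 0, -0.003]
}}

```text
t: 9.15
tool_pos: [563.4, 65.4, 80.4]
orientation: [-0.266, 3.128, -0.002]
wrist_force: [0.0, 0.2, -1.0]
gripper_width: 0.578
finger_force: 32.1
```

Run:
```python
from h import *
print(rel([563.0,65.4,80],down(.17)))
s=telemetry.observe();f=eyes.grab_frame("wrist");c=cam(f,s)
im=f["img"][:,:,::-1].copy();cv2.imwrite("pics/w3.png",im)
cv2.imwrite("pics/w3z.png",cv2.resize(im[150:400,180:460],(784,700))[:600])
```

```text
[ 0.4    0.1    0.4   -0.001  0.002 -0.   ]
```

View pics/w3z.png

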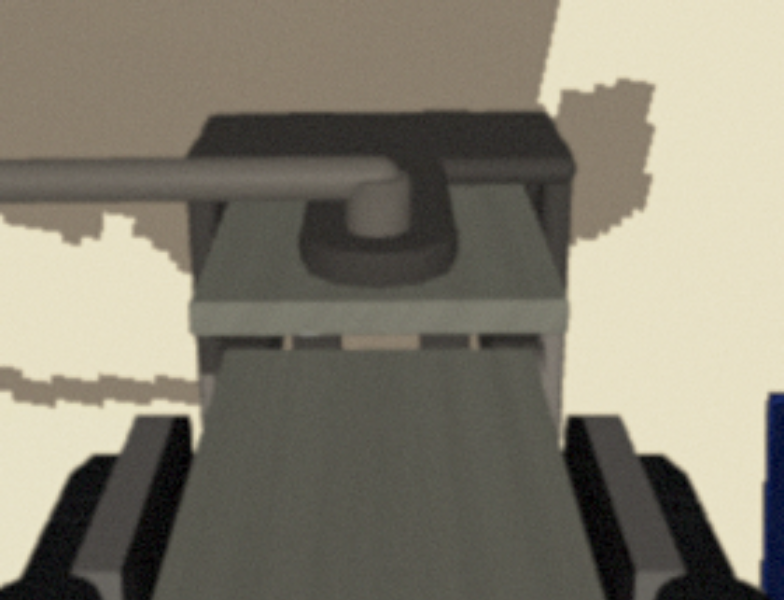

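The held plate's foot (222-540) is centred on the loaded plate (190-568), so the alignment is good. Next is the insertion.

Request:
{"fn": "jog_arm", "kwargs": {
  "steps": [0.4, 0, 3, 0, 0, 0, 0.4, 0, 8, 0, 0, 0, 0.4, 0, 13, 0, 0, 0, 0.4, 0, 18, 0, 0, 0, 0.4, 0, 23, 0, 0, 0, 0.4, 0, 28, 0, 0, 0, 0.4, 0, 33, 0, 0, 0, 0.4, 0, 37, 0, 0, 0, 0.4, 0, 39, 0, 0, 0, 0.4, 0, 39, 0, 0, 0]
}}

```text
t: 10.45
tool_pos: [562.7, 65.3, 40.8]
orientation: [-0.266, 3.129, -0.002]
wrist_force: [1.3, -0.5, -0.5]
gripper_width: 0.582
finger_force: 32.1
```

Request:
{"fn": "jog_arm", "kwargs": {
  "steps": [0, 0, 0.5, 0, 0, 0, 0, 0, 1, 0, 0, 0, 0, 0, 1.5, 0, 0, 0, 0, 0, 2, 0, 0, 0, 0, 0, 2, 0, 0, 0, 0, 0, 2, 0, 0, 0, 0, 0, 2, 0, 0, 0, 0, 0, 2, 0, 0, 0, 0, 0, 2, 0, 0, 0, 0, 0, 2, 0, 0, 0]
}}

```text
t: 11.7
tool_pos: [562.6, 65.3, 38.9]
orientation: [-0.266, 3.129, -0.002]
wrist_force: [1.4, 0.1, -0.6]
gripper_width: 0.581
finger_force: 32.1
```

Request:
{"fn": "jog_arm", "kwargs": {
  "steps": [0, 0, 0, 0, 0, 0, 0, 0, 0, 0, 0, 0, 0, 0, 0, 0, 0, 0, 0, 0, 0, 0, 0, 0, 0, 0, 0, 0, 0, 0, 0, 0, 0, 0, 0, 0, 0, 0, -5, 0, 0, 0, 0, 0, -18, 0, 0, 0, 0, 0, -36, 0, 0, 0, 0, 0, -60, 0, 0, 0],
  "jaw": 80
}}

```text
t: 12.95
tool_pos: [562.6, 65.3, 100.4]
orientation: [-0.266, 3.129, -0.002]
wrist_force: [-0.4, 0.0, 0.5]
gripper_width: 0.799
finger_force: 0.0
```

Request:
{"fn": "jog_arm", "kwargs": {
  "steps": [0, 0, -25, 0, 0, 0, 0, -4, -45, 0, 0, 0, 0, -16, -58, 0, 0, 0, 0, -34, -60, 0, 0, 0, 0, -52, -60, 0, 0, 0, 0, -66, -60, 0, 0, 0, 0, -76, -60, 0, 0, 0, 0, -79.5, -60, 0, 0, 0, 0, -80, -60, 0, 0, 0, 0, -80, -60, 0, 0, 0],
  "jaw": 60
}}

```text
t: 14.2
tool_pos: [575.9, -13.1, 159.0]
orientation: [-0.267, 3.129, -0.001]
wrist_force: [-0.4, 0.0, -1.2]
gripper_width: 0.6
finger_force: 0.0
```

Run:
```python
from h import *
s=telemetry.observe();f=eyes.grab_frame("wrist");c=cam(f,s)
im=f["img"][:,:,::-1].copy();cv2.imwrite("pics/w4.png",im)
print(s["tool_pos"])
def pr(P,o=(563,65.4,0)):
    return proj(c,R.from_euler('z',.17).as_matrix()@np.array(P,float)+o).round(1)
print("grip",pr((-28,-80,70)),pr((28,-80,70)),"plate tops",[pr((x,y,81)) for x in(-22,0,22) for y in(-25,25)])
```

```text
[575.91953076 -13.06696756 158.98330064]
grip [314.7 192.4] [314.7 282.3] plate tops [array([415.6, 208.1]), array([507.4, 208.2]), array([412.6, 245.8]), array([501.6, 245.9]), array([409.7, 281.3]), array([496.1, 281.5])]
```

View pics/w4.png

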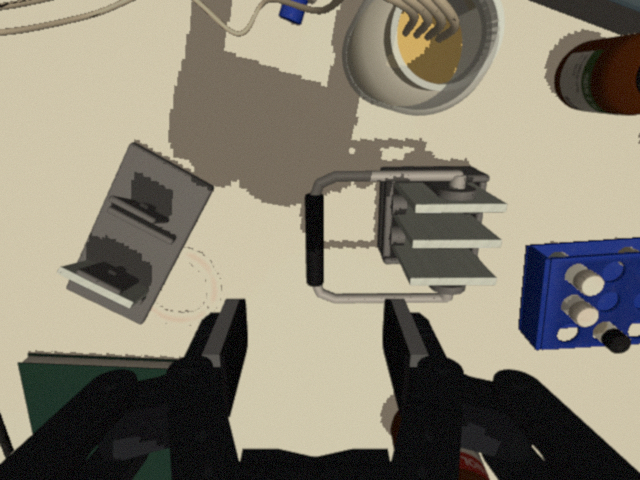

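All three plates stand at equal height, so the middle one is seated. The bail grip is at column 314.5, rows 195-286, directly under the tool. I'll go down, grip lightly, and raise the bail on its arc.

Request:
{"fn": "jog_arm", "kwargs": {
  "steps": [-1, 0, 6, 0, 0, 0, -1, 0, 20, 0, 0, 0, -1, 0, 38, 0, 0, 0, -1, 0, 56, 0, 0, 0, -1, 0, 74, 0, 0, 0, -1, 0, 90, 0, 0, 0, -1, 0, 101, 0, 0, 0, -1, 0, 106, 0, 0, 0, -1, 0, 108, 0, 0, 0, -1, 0, 108, 0, 0, 0]
}}

```text
t: 15.5
tool_pos: [577.6, -13.5, 51.5]
orientation: [-0.266, 3.128, -0.002]
wrist_force: [-0.4, 0.5, 0.5]
gripper_width: 0.598
finger_force: 0.0
```

Request:
{"fn": "jog_arm", "kwargs": {
  "steps": [0, 0, 0, 0, 0, 0, 0, 0, 0, 0, 0, 0, 0, 0, 0, 0, 0, 0, 0, 0, 0, 0, 0, 0, 0, 0, 0, 0, 0, 0, 0, 0, 0, 0, 0, 0, 0, 0, 0, 0, 0, 0, 0, 0, 0, 0, 0, 0, 0, 0, 0, 0, 0, 0, 0, 0, 0, 0, 0, 0],
  "jaw": 0,
  "force": 20
}}

```text
t: 16.75
tool_pos: [577.3, -13.5, 51.2]
orientation: [-0.266, 3.129, -0.002]
wrist_force: [-0.4, -0.7, 2.6]
gripper_width: 0.118
finger_force: 20.7
```

Request:
{"fn": "jog_arm", "kwargs": {
  "steps": [0, 0, -2.8, 0, 0, 0, 0, 0.4, -8.4, 0, 0, 0, 0, 1.5, -15.3, 0, 0, 0, 0, 3.1, -22.1, 0, 0, 0, 0, 5.3, -28.7, 0, 0, 0, 0, 8.1, -35.1, 0, 0, 0, 0, 11.4, -41.2, 0, 0, 0, 0, 15.3, -47, 0, 0, 0, 0, 19.6, -52.5, 0, 0, 0, 0, 23.4, -56.6, 0, 0, 0]
}}

```text
t: 18.0
tool_pos: [573.1, 10.0, 108.0]
orientation: [-0.266, 3.129, -0.002]
wrist_force: [0.3, -1.8, -1.7]
gripper_width: 0.119
finger_force: 19.4
```

Request:
{"fn": "jog_arm", "kwargs": {
  "steps": [0, 5.2, -4.7, 0, 0, 0, 0, 10.7, -8.9, 0, 0, 0, 0, 16.6, -12.7, 0, 0, 0, 0, 22.8, -15.9, 0, 0, 0, 0, 29.2, -18.6, 0, 0, 0, 0, 35.9, -20.7, 0, 0, 0, 0, 42.7, -22.2, 0, 0, 0, 0, 49.6, -23.1, 0, 0, 0, 0, 53.8, -23.4, 0, 0, 0, 0, 56.6, -23.4, 0, 0, 0]
}}

```text
t: 19.25
tool_pos: [563.2, 65.9, 130.7]
orientation: [-0.267, 3.13, -0.002]
wrist_force: [-0.6, -1.4, -2.2]
gripper_width: 0.118
finger_force: 19.5
```

Run:
```python
from h import *
f=eyes.grab_frame("side");im=f["img"][:,:,::-1].copy();cv2.imwrite("pics/s1.png",im[120:420,200:600])
print(telemetry.observe()["wrist_force"], rel([563,65.4,131],down(.17)))
```

```text
[ 0.05512417 -0.14735607 -2.32974606] [ 0.3   -0.7   -0.3   -0.001  0.001 -0.   ]
```

View pics/s1.png

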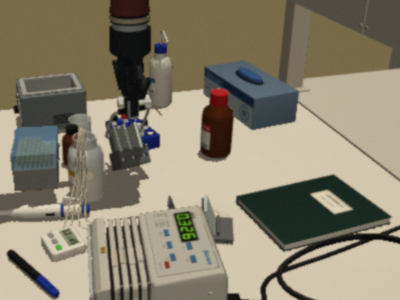

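That was my tenth picture: the bail is raised and the carrier stands upright under the gripper. Now I'll grip harder and lift.

Request:
{"fn": "jog_arm", "kwargs": {
  "steps": [0, 0, 0, 0, 0, 0, 0, 0, 0, 0, 0, 0, 0, 0, -1, 0, 0, 0, 0, 0, -3, 0, 0, 0, 0, 0, -6, 0, 0, 0, 0, 0, -11, 0, 0, 0, 0, 0, -18, 0, 0, 0, 0, 0, -27, 0, 0, 0, 0, 0, -37, 0, 0, 0, 0, 0, -48, 0, 0, 0],
  "force": 60
}}

```text
t: 20.55
tool_pos: [563.5, 65.6, 179.9]
orientation: [-0.266, 3.129, -0.002]
wrist_force: [0.7, -0.6, -4.9]
gripper_width: 0.1
finger_force: 58.6
```

Request:
{"fn": "jog_arm", "kwargs": {
  "steps": [0, 0, -12, 0, 0, 0, 0, 0, -25, 0, 0, 0, 0, 0, -38, 0, 0, 0, 0, 0, -52, 0, 0, 0, 0, 0, -66, 0, 0, 0, 0, 0, -78, 0, 0, 0, 0, 0, -86, 0, 0, 0, 0, 0, -91, 0, 0, 0, 0, 0, -94, 0, 0, 0, 0, 0, -95, 0, 0, 0]
}}

```text
t: 21.8
tool_pos: [563.2, 65.7, 273.7]
orientation: [-0.266, 3.13, -0.002]
wrist_force: [-1.6, 0.6, -4.5]
gripper_width: 0.103
finger_force: 58.6
```

Run:
```python
from h import *
s=telemetry.observe();print(s["wrist_force"],s["wrist_torque"],s["gripper_width"])
print(rel([437,360.5,271],down(.025)))
f=eyes.grab_frame("wrist")["img"];cv2.imwrite("pics/w5.png",f[:,:,::-1])
g=eyes.grab_frame("top")["img"];cv2.imwrite("pics/t5.png",g[:,:,::-1])
```

```text
[-1.56400634  0.583508   -4.52972702] [-0.19137999 -0.04751646  0.0286588 ] 0.10338258099206159
[ 7.460e+01  3.119e+02  2.300e+00 -1.000e-03  1.000e-03  1.450e-01]
```

```bash
cat > fitc.py <<'E'
from h import *
from scipy.optimize import differential_evolution as DE
def clfit(imgs,x0=(436.5,360.5,.025)):
    # imgs: (gray, cam); align projected outer rim edges at z=100 with gradients
    t=np.linspace(-.95,.95,80)
    def seg(a,b): return np.c_[t*a,np.full(80,b)],np.c_[np.full(80,a),t*b]
    loc=np.vstack([np.c_[t*75,0*t+62],np.c_[t*75,0*t-62],np.c_[0*t+75,t*62],np.c_[0*t-75,t*62],
                   np.c_[t*58,0*t+45],np.c_[t*58,0*t-45],np.c_[0*t+58,t*45],np.c_[0*t-58,t*45]])
    G=[]
    for g,c in imgs:
        g=cv2.GaussianBlur(g.astype(np.float32),(0,0),1.2); m=np.minimum(np.hypot(cv2.Sobel(g,5,1,0),cv2.Sobel(g,5,0,1)),120); G.append((m,c))
    def cost(p,full=False):
        P=np.c_[loc@np.array([[np.cos(p[2]),np.sin(p[2])],[-np.sin(p[2]),np.cos(p[2])]])+p[:2],np.full(len(loc),100.)]
        o=[]
        for m,(K,A,q) in G:
            Q=(P-q)@A@K.T; uv=(Q[:,:2]/Q[:,2:]).astype(np.float32)
            o.append(cv2.remap(m,uv[:,0][None],uv[:,1][None],1)[0].reshape(8,80).mean(1))
        return np.array(o) if full else -np.mean(o)
    s=DE(cost,[(x0[0]-12,x0[0]+12),(x0[1]-12,x0[1]+12),(x0[2]-.08,x0[2]+.08)],seed=1,tol=1e-6)
    return s.x.round(3),round(s.fun,1),cost(s.x,True).round(0)
E
python3 - <<'E'
from fitc import *
I=[(cv2.imread(f"pics/{n}0.png",0),cam(eyes.grab_frame(n))) for n in("top","side")]
for k in([I[0]],[I[1]],I): print(*clfit(k))
E
```

```text
[4.36966e+02 3.63963e+02 1.80000e-02] -104.5 [[119. 113. 110. 112. 114.  33. 117. 119.]]
[4.37278e+02 3.48500e+02 6.00000e-03] -64.4 [[ 44.  76.  15.  42.  56.  75. 100. 107.]]
[4.36947e+02 3.63991e+02 1.80000e-02] -82.1 [[119. 113. 110. 112. 114.  33. 117. 119.]
 [ 34.  75.  10.  36.  48.  64. 101. 109.]]
```

Request:
{"fn": "jog_arm", "kwargs": {
  "steps": [0.2, 0.9, 0, 0, 0, 0, 0.8, 3.4, 0, 0, 0, 0, 1.8, 7.6, 0, 0, 0, 0, 3.2, 13.5, 0, 0, 0, 0, 5, 20.9, 0, 0, 0, 0, 7.1, 29.8, 0, 0, 0, 0, 9.6, 40.1, 0, 0, 0, 0, 12.3, 51.6, 0, 0, 0, 0, 15.4, 64.3, 0, 0, 0, 0, 18.7, 78, 0, 0, 0, 0]
}}

```text
t: 23.25
tool_pos: [531.3, 140.3, 273.8]
orientation: [-0.266, 3.129, -0.002]
wrist_force: [-0.4, -0.5, -4.9]
gripper_width: 0.1
finger_force: 58.6
```

Request:
{"fn": "jog_arm", "kwargs": {
  "steps": [3.5, 14.5, 0, 0, 0, 0.004, 7.1, 29.8, 0, 0, 0, 0.014, 10.9, 45.6, 0, 0, 0, 0.03, 14.7, 61.7, 0, 0, 0, 0.05, 18.7, 78, 0, 0, 0, 0.07, 22.6, 94.3, 0, 0, 0, 0.095, 26.4, 110.4, 0, 0, 0, 0.115, 30.2, 126.2, 0, 0, 0, 0.131, 33.8, 141.5, 0, 0, 0, 0.141, 37.3, 156, 0, 0, 0, 0.145]
}}

```text
t: 24.5
tool_pos: [467.9, 287.9, 273.6]
orientation: [-0.039, 3.141, -0.002]
wrist_force: [0.1, 0.0, -4.2]
gripper_width: 0.101
finger_force: 58.6
```

Run:
```python
from fitc import *
s=telemetry.observe();f=eyes.grab_frame("wrist");g=cv2.cvtColor(f["img"],cv2.COLOR_RGB2GRAY);cv2.imwrite("pics/w6.png",g)
print(s["tool_pos"],s["wrist_force"],rel([437,360.5,271],down(.025)))
print(*clfit([(g,cam(f,s))]))
```

```text
[467.90000861 287.87951936 273.57495667] [ 0.0643063   0.02175844 -4.17941468] [ 2.83e+01  7.18e+01  2.60e+00  1.00e-03 -0.00e+00  1.00e-03]
[4.35172e+02 3.61501e+02 3.60000e-02] -74.8 [[108. 102.  17.  87. 107.  23.  43. 111.]]
```

Request:
{"fn": "jog_arm", "kwargs": {
  "steps": [5.1, 13, 0, 0, 0, 0, 9.9, 25.1, 0, 0, 0, 0, 14.3, 36, 0, 0, 0, 0, 18.1, 45.8, 0, 0, 0, 0, 21.4, 54.2, 0, 0, 0, 0, 24.2, 61.3, 0, 0, 0, 0, 26.4, 66.8, 0, 0, 0, 0, 28, 70.8, 0, 0, 0, 0, 29, 73.3, 0, 0, 0, 0, 29.3, 74.1, 0, 0, 0, 0]
}}

```text
t: 25.8
tool_pos: [437.5, 360.3, 273.5]
orientation: [-0.039, 3.14, -0.002]
wrist_force: [-0.1, 0.2, -4.1]
gripper_width: 0.103
finger_force: 58.6
```

Request:
{"fn": "jog_arm", "kwargs": {
  "steps": [0, 0, 0, 0, 0, 0, 0, 0, 0, 0, 0, 0, 0, 0, 0, 0, 0, 0, 0, 0, 0, 0, 0, 0, 0, 0, 0, 0, 0, 0, 0, 0, 0, 0, 0, 0, 0, 0, 0, 0, 0, 0, 0, 0, 0, 0, 0, 0, 0, 0, 0, 0, 0, 0, 0, 0, 0, 0, 0, 0]
}}

```text
t: 27.05
tool_pos: [437.5, 360.2, 273.5]
orientation: [-0.039, 3.14, -0.002]
wrist_force: [-0.7, -0.7, -5.2]
gripper_width: 0.099
finger_force: 58.6
```

Run:
```python
from fitc import *
s=telemetry.observe();f=eyes.grab_frame("wrist");g=cv2.cvtColor(f["img"],cv2.COLOR_RGB2GRAY);cv2.imwrite("pics/w7.png",g)
print(s["tool_pos"],s["wrist_force"],rel([436,362.8,247],down(.025)))
c=cam(f,s);print(*clfit([(g,c)]))
# hanging carrier: search plate top edges (z=TCP-50) for shift/tilt: middle-column brightness profile
Rz=R.from_euler('z',.025).as_matrix();b=s["tool_pos"]-[0,0,131]
for x in(-22,0,22):print("pred top",x,[proj(c,b+Rz@[x,y,81]).round(0) for y in(-25,25)])
u=int(proj(c,b+Rz@[0,15,81])[0]);v0=int(proj(c,b+Rz@[-22,15,81])[1])-25
print(u,v0,g[v0:v0+140:2,u])
for x in(-22,0,22):
    v=int(proj(c,b+Rz@[x,15,81])[1]);print(v,g[v,240:400:3])
t=eyes.grab_frame("top");cv2.imwrite("pics/t7.png",t["img"][:,:,::-1])
```

```text
[437.48668645 360.22510154 273.50087288] [-0.74701669 -0.74530007 -5.23879621] [ 1.50e+00  2.60e+00  2.65e+01 -1.00e-03  1.00e-03 -0.00e+00]
[4.34585e+02 3.64891e+02 3.20000e-02] -72.4 [[ 41. 113.  62. 106.  39.  86.  73.  58.]]
pred top -22 [array([264., 222.]), array([368., 223.])]
pred top 0 [array([266., 265.]), array([366., 265.])]
pred top 22 [array([267., 304.]), array([364., 304.])]
345 197 [ 79  76  70  56  55  52  64  78  81  92  94  94  95  93  88  76  81  99
 100  95  93  86  85  76  82  88  94 105 124 129 126 124 100  65  93  94
  90  88  87  83  77  84  88  76 180 221 232 233 232 223 215 173 150 130
 110  85  78  78  81  78  76  79  77  76  78  74  77  77  78  80]
222 [237 239 124 149 144 195 201 204 193 110  74  70 187 213 211 209 209 204
 206 210 211 209 215 210 212 208 208 208 191  85  92  99 103 102  93  94
  94  86  88 121 132 130 129 129 128 125 130 129 130 130 127 129 130 126]
264 [239 237 236 121 150 152 193 204 200 188 111 113 115 114  90  90  91 105
 100 120  52  11   1  78 106 118 111 105  57   1  32 105  90  58  60  82
  93  98  99  99  99 100  97  98 101 104 103 101 100 104  98 102  99  98]
303 [225 238 237 237 237 235 237 238 239 237 237 239 236 237 239  92  77  79
  75  73  14  12  22  16   7  17  19  16  12  16  13  76  73  77  80 130
 156  99  93  93  93  91  93  88  94  93  92  96  91  93  96  94  93  94]
```

The wrist and top fits agree on a cleaner centre of about (436, 363), yaw 0.025. I'll make the final small shift, lower 26 mm, and let it settle.

Request:
{"fn": "jog_arm", "kwargs": {
  "steps": [0.2, 0.3, 1, 0, 0, 0, 0.5, 0.8, 3, 0, 0, 0, 0.8, 1.3, 7, 0, 0, 0, 1, 1.8, 12, 0, 0, 0, 1.3, 2.2, 17, 0, 0, 0, 1.5, 2.5, 21, 0, 0, 0, 1.5, 2.6, 24, 0, 0, 0, 1.5, 2.6, 26, 0, 0, 0, 1.5, 2.6, 26.5, 0, 0, 0, 1.5, 2.6, 26.5, 0, 0, 0]
}}

```text
t: 28.4
tool_pos: [436.1, 362.8, 247.1]
orientation: [-0.039, 3.14, -0.001]
wrist_force: [-0.3, 0.1, -4.4]
gripper_width: 0.1
finger_force: 58.6
```

Request:
{"fn": "jog_arm", "kwargs": {
  "steps": [0, 0, 0, 0, 0, 0, 0, 0, 0, 0, 0, 0, 0, 0, 0, 0, 0, 0, 0, 0, 0, 0, 0, 0, 0, 0, 0, 0, 0, 0, 0, 0, 0, 0, 0, 0, 0, 0, 0, 0, 0, 0, 0, 0, 0, 0, 0, 0, 0, 0, 0, 0, 0, 0, 0, 0, 0, 0, 0, 0]
}}

```text
t: 29.65
tool_pos: [436.0, 362.8, 247.0]
orientation: [-0.039, 3.14, -0.002]
wrist_force: [-0.4, -0.2, -4.6]
gripper_width: 0.101
finger_force: 58.6
```

Run:
```python
from h import *
s=telemetry.observe();print(s["tool_pos"],s["wrist_force"])
f=eyes.grab_frame("top");c=cam(f);b=cv2.imread("pics/top0.png",0).astype(int)
g=cv2.cvtColor(f["img"],cv2.COLOR_RGB2GRAY).astype(int)
f2=eyes.grab_frame("side");c2=cam(f2);b2=cv2.imread("pics/side0.png",0).astype(int);g2=cv2.cvtColor(f2["img"],cv2.COLOR_RGB2GRAY).astype(int)
# side view: lower boundary of changed pixels above the cleaner = carrier underside
Rz=R.from_euler('z',.025).as_matrix();o=s["tool_pos"]-[0,0,131]
P=[proj(c2,o+Rz@np.array(p)) for p in((-33,-33,0),(33,-33,0),(-33,-33,32),(33,-33,32))];print(np.round(P))
d=np.abs(g2-b2)>22
for u in range(int(P[0][0])-8,int(P[1][0])+9,4):
    v=np.where(d[150:260,u])[0]+150; print((u,v.max() if len(v) else 0),end=' ')
print("rim",[proj(c2,Rz@np.array(p)+[436,363,0]).round() for p in((-75,-62,100),(75,-62,100),(75,62,100),(-75,62,100))])
```

```text
[435.95786403 362.78437487 247.00843128] [-0.35420702 -0.20667101 -4.58851282]
[[236. 203.]
 [265. 200.]
 [235. 190.]
 [264. 187.]]
(227, np.int64(217)) (231, np.int64(216)) (235, np.int64(216)) (239, np.int64(216)) (243, np.int64(215)) (247, np.int64(215)) (251, np.int64(215)) (255, np.int64(196)) (259, np.int64(190)) (263, 0) (267, 0) (271, 0) rim [array([219., 216.]), array([285., 209.]), array([276., 191.]), array([215., 197.])]
```

Run:
```python
from h import *
f2=eyes.grab_frame("side");g2=cv2.cvtColor(f2["img"],cv2.COLOR_RGB2GRAY).astype(int);b2=cv2.imread("pics/side0.png",0).astype(int)
print("     ",*range(216,286,3))
for v in range(162,222,2): print(v,g2[v,216:286:3]," was",b2[v,228:276:6])
```

```text
216 219 222 225 228 231 234 237 240 243 246 249 252 255 258 261 264 267 270 273 276 279 282 285
162 [102  98 101 100  75  62  66 102 101 100  75  95  79  92  85  99 103 101
 101 102 101 102 102 102]  was [102 101 101 102 103 101 103 101]
164 [101 101 100 101  99  59  69 101 100  95  74 100  76  90  64 100 102 102
 100 102 101 102 101 102]  was [101 101 101 101 100 102 101 101]
166 [102 100 100 101 101  66  60  96 100  92  73 101  71  89  52 100 101 102
 102 102 101 101 102 101]  was [101 100 100 102 101 100 100 101]
168 [100 100 102 102 100  92  55  80 101  93  77  96  68  90  57 100 100 101
 100 101 101 100 102 101]  was [100 104 102 100 103 102 101 102]
170 [100 100 100 101 101  89  53  96  81  91  77  73  78  90  62 101 101 102
 100 101 101 100 102 103]  was [100  99 100 102 102 102 100 102]
172 [101 102 101 101 102  61  48 101  49  67  76  73  56  94  63 100 102 101
 102  98 102 102 101 102]  was [103  99 101 100 101 100 101 100]
174 [ 99 100 102 101 101  66  49  94  49  49  70  74  57  99  68 100 100  99
  99 103 101 101  99 101]  was [102 101 101 102 101 100 102 102]
176 [101 1
[... 2374 characters left out ...]
0 [ 81  44  59  61  81  82  80  78  79  75  72  70 106 125 140 129 107 109
 102  84 100  97  99  92]  was [ 82  84  93 110 123 140 107 102]
212 [71 44 54 58 69 71 67 69 68 71 72 69 73 78 92 98 91 97 96 89 84 75 67 58]  was [112 128 133 110  86  94  91  95]
214 [64 44 57 70 75 73 68 61 56 55 54 53 64 79 76 73 69 66 61 61 59 57 57 62]  was [110  99  80  84  94  75  69  63]
216 [58 48 47 56 51 52 52 55 56 58 57 57 60 58 57 58 57 57 58 58 55 58 59 62]  was [89 93 81 67 62 58 57 57]
218 [82 54 54 56 55 55 55 56 55 57 58 57 58 56 57 59 58 57 59 58 58 57 59 64]  was [69 57 58 57 58 57 59 58]
220 [85 59 53 55 55 54 57 56 55 54 60 57 57 55 58 58 58 57 58 57 59 58 59 63]  was [56 56 56 58 56 58 57 58]
```

Run:
```python
from h import *
f2=eyes.grab_frame("side");c=cam(f2);b=cv2.imread("pics/side0.png",0).astype(int)
Rz=R.from_euler('z',.17).as_matrix()
for n,p in dict(botL=(-30,-33,0),botR=(30,-33,0),topL=(-30,-33,32),topR=(30,-33,32),gL=(-28,-80,70),gR=(28,-80,70),botRb=(30,33,0)).items():print(n,proj(c,Rz@np.array(p,float)+[563,65.4,0]).round(1))
print("     ",*range(306,363,3))
for v in range(262,312,2):print(v,b[v,306:363:3])
s=telemetry.observe();Rz=R.from_euler('z',.025).as_matrix();o=s["tool_pos"]-[0,0,131]
for n,p in dict(botL=(-30,-33,0),botR=(30,-33,0),topL=(-30,-33,32),piv=(0,0,70),gL=(-28,0,150),gR=(28,0,150),pl=(-22,-25,81)).items():print(n,proj(c,o+Rz@np.array(p,float)).round(1))
g=cv2.cvtColor(f2["img"],cv2.COLOR_RGB2GRAY).astype(int)
print("     ",*range(222,276,3))
for v in range(118,180,2):print(v,g[v,222:276:3])
```

```text
botL [324.1 306.2]
botR [352.2 299.6]
topL [323.8 291.9]
topR [352.2 285.5]
gL [334.2 285.4]
gR [361.9 279.2]
botRb [338.7 284.6]
      306 309 312 315 318 321 324 327 330 333 336 339 342 345 348 351 354 357 360
262 [192 193 192 147  82 157 101  91  35  33  60  72  69 120 117 127  92  25
 160]
264 [191 193 192 130  69  88 147 105  36  27  61  71  71  79 105  89 136  50
 159]
266 [192 192 183 137  58  71 126 125  31  24  73  74  72  76 104  36 106 125
 166]
268 [192 192 159 136  59  63  80 101  34  24  65  74  72  75 103  72 109 122
 167]
270 [193 192 177 125  91  52  77  89  32  38  80  74  70  75 124 183 189 142
 141]
272 [192 192 190 138 132  62  75 105  65  72  89  73  71  77 132 192 191 188
 115]
274 [192 192 190 154  99 109  74 102  65  53  67  74  71  77 132 191 192 193
 172]
276 [192 192 147 114  49 130  85  84  44  46  59  74  72  74 131 191 191 183
 170]
278 [191 192 105  51  34  84 130  91  42  46  57  73  72  77 127 170 123  76
  38]
280 [192 192 111  43  34  49 122 117  44  45  58  70  66  50  52  40  19  14
  13]
282 [190 191 111  35  32  52  78 132  63  47  39  32  22  
[... 3108 characters left out ...]
62 [100 102  75  64  66 102  99 100  77  95  78  94  86 101 100 101 101 102]
164 [102 100 100  58  68 101 101  95  72 101  77  91  62 101  99 102 101 101]
166 [101 102 100  67  61  96 100  92  70 100  71  88  52 101 101 102 101 100]
168 [102 100 102  92  54  78 101  93  77  96  67  88  55 102 103 102 102 102]
170 [102 101 100  88  50  93  83  91  75  73  79  89  60 101  99 101 101 101]
172 [100 101 101  61  48 100  50  65  74  71  55  94  61 102 101 100 101 101]
174 [101 100 100  64  48  95  48  52  68  72  57  98  67  99 100 103 101  99]
176 [101 103 103  91  46  93  44  44  75  82  62  86  54  95 100 101 100 101]
178 [100 103 102  92  37  91  42  45  74  66  59  73  54  82 102 103 102 100]
```

The side view's numbers don't fit a vertical bail: it looks foreshortened. I'll measure the carrier in the wrist frame by finding pixels that stay put across several pictures.

Run:
```python
from h import *
s=telemetry.observe();f=eyes.grab_frame("wrist");c=cam(f,s);g=cv2.cvtColor(f["img"],cv2.COLOR_RGB2GRAY)
a=[cv2.imread(f"pics/{n}.png",0).astype(float) for n in("w5","w6","w7")]+[g.astype(float)]
S=np.std(a,0);m=np.mean(a,0);S=cv2.GaussianBlur(S,(0,0),1)
Rz=R.from_euler('z',.025).as_matrix()
for phi in(0,.5,-.5):
  o=s["tool_pos"]+[0,0,19]-Rz@[0,-80*np.sin(phi),80*np.cos(phi)]-[0,0,70] 
  print(phi,[proj(c,o+Rz@[x,y,81.]).round().astype(int).tolist() for x in(-22,22) for y in(-25,25)],"grip",[proj(c,s["tool_pos"]+[0,0,19]+Rz@[x,0,0.]).round().astype(int).tolist() for x in(-28,28)])
ch="#@%*+=-. "
print(' '*4+'200'+' '*37+'360'+' '*37+'520')
for v in range(130,400,6):
    print(v,''.join('~' if S[v,u]>13 else ch[min(8,int(m[v,u]/24))] for u in range(200,560,4)))
```

```text
0 [[264, 222], [368, 223], [267, 304], [364, 304]] grip [[316, 270], [316, 411]]
0.5 [[345, 229], [454, 229], [343, 314], [444, 314]] grip [[316, 270], [316, 411]]
-0.5 [[178, 229], [287, 229], [187, 313], [289, 313]] grip [[316, 270], [316, 411]]
    200                                     360                                     520
130 ~~=====~~~~~~~~~~~~~~~~~~==~~~=~~~~~++++~++~~~~  ~~~~    ~~~~~~~~~~~~~~~~~~~~~~~~~~~~~~~~~
136 ~~~~~~=~~~~~~~~~~~~+~~~~+=~~~=~~~~~+~~~++++~~~~  ~~~~    ~~~~~~~~~~~~~~~~~~~~~~~~~~~~~~~~~
142 ~~~~~~~~~~~~~~~~~~~=~~~~==~~~~~~~~~++~~+++~~~~~  ~~~     ~~~~~~~~~~~~~~~~~~~~~~~~~~~~~~~~~
148 ~~~~~~~~~~~~~~~~~~~=+~~~==~~~~=~=~~~~~~~++~~~~~~~~~~     ~~~~~~~~~~~~~~~~~~~~~~~~~~~~~~~~~
154  ~~~~~~~~~~~~~~~~~~==~~~=~~~~~~~=~~~~~~~~+~~~~~~~~~~    ~~~~~~~~~~~~~~~~~~~~~~~~~~~~~~~~~~
160   ~~~~~~~~~~~~~~~~~~~~~~~~~~~++~~~~~~~~~++~~~~~~~~~~    ~~~~~~~~~~~~~~~~~~~~~~~~~~~~~~~~~~
166     ~~~~~~~~~~~~~~~~~~~~~~~~~~=~~~~~~~~~++~~~~~~~~~~    ~~~~~~~~~~~~~~~~~~~~~~~~~~~~~~~~~~
172     ~~~~~~~~~~~~~~~~~~~~~~~~~~=~~~~~~~~~++~~~~~~~~~~    ~~~~~~~~~~~~~~~~~~~~~~~~~~~~~~~~~~
178 
[... 2810 characters left out ...]
~~~~~~~~~~~~~~~~~~~~~~~~~~~~~~~~~~~
358 ~~   ~~~~~~  ##########*@#########*##########= ~~  ~~~~~~~~~~~~~~~~~~~~~~~~~~~~~~~~~~~~~~~
364 #####~~~~~  %#####@##############@#######@#### ~~  ~~~######~~~~~~~~~~~~~~~~~~~~~~~~~~~~~~
370 ###### -*########################@###############%=~~##########~~~~~~~~~~~~~~~~~~~~~~~~~~~
376 @################################@################@######@@@#####~~~~~~~~~~~~~~~~~~~~~~~~~
382 #####################@##############################################~~~~~~~~~~~~~~~~~~~~~~
388 #################################@################@###################~~~~~~~~~~~~~~~~~~~~
394 ###############################@########################################~~~~~~~~~~~~~~~~~~
```

The carrier hangs with the bail held about 0.5 rad off vertical, so it is displaced towards +y. Friction in the grip is keeping it steady. I'll fit its pose and move the TCP to compensate.

```bash
cat > fitk.py <<'E'
from h import *
from scipy.optimize import differential_evolution as DE
def fitk(name="wrist",seed=1):
    s=telemetry.observe();f=eyes.grab_frame("wrist");c=cam(f,s);g=cv2.cvtColor(f["img"],cv2.COLOR_RGB2GRAY)
    a=[cv2.imread(f"pics/{n}.png",0).astype(np.float32) for n in("w5","w6","w7")]+[g.astype(np.float32)]
    S=cv2.GaussianBlur(np.std(a,0),(0,0),1); m=cv2.GaussianBlur(np.mean(a,0).astype(np.float32),(0,0),1)
    gr=np.minimum(np.hypot(cv2.Sobel(m,5,1,0),cv2.Sobel(m,5,0,1)),100).astype(np.float32)
    t=np.linspace(-1,1,50); Rz=R.from_euler('z',.025).as_matrix(); bar=s["tool_pos"]+[0,0,19]
    L=[]
    for x in(-22,0,22):
        L+=[np.c_[x-2.5+0*t,25*t,81+0*t],np.c_[x+2.5+0*t,25*t,81+0*t]]
        L+=[np.c_[x-2.5+0*t,25+0*t,60+21*t]]
    L+=[np.c_[30*t,33+0*t,32+0*t],np.c_[30*t,-33+0*t,32+0*t]]; loc=np.vstack(L)
    def pose(p):
        phi,dx,roll,pitch=p
        piv=bar+Rz@np.array([dx,80*np.sin(phi),-80*np.cos(phi)])
        M=Rz@R.from_euler('xy',[roll,pitch]).as_matrix(); return piv-M@[0,0,70.],M
    def cost(p,full=False):
        o,M=pose(p);P=loc@M.T+o;K,A,q=c;Q=(P-q)@A@K.T;uv=(Q[:,:2]/Q[:,2:]).astype(np.float32)
        e=cv2.remap(gr,uv[:,0][None],uv[:,1][None],1)[0].reshape(-1,50).mean(1); return e.round() if full else -e.mean()
    r_=DE(cost,[(.2,.8),(-6,6),(-.25,.25),(-.12,.12)],seed=seed,tol=1e-7,popsize=25)
    o,M=pose(r_.x);print(r_.x.round(3),round(r_.fun,1),cost(r_.x,True),"origin",o.round(1))
    r2=DE(lambda p:cost([p[0],p[1],0,0]),[(.2,.8),(-6,6)],seed=1);print("level fit",r2.x.round(3),round(r2.fun,1),pose([*r2.x,0,0])[0].round(1))
E
python3 -c "
from fitk import *
fitk()"
```

```text
[ 0.517 -2.945  0.037  0.038] -73.1 [60. 73. 74. 64. 69. 69. 97. 83. 80. 66. 69.] origin [429.3 404.7 126.5]
level fit [ 0.52  -2.379] -67.8 [432.6 402.4 126.6]
```

The fit puts the carrier at about (431, 403.5, 126.5) and nearly level. It needs to shift by (+5, -40.5, -11) mm.

Request:
{"fn": "jog_arm", "kwargs": {
  "steps": [-0.1, -1, 0, 0, 0, 0, -0.4, -4, 0, 0, 0, 0, -0.9, -8.5, 0, 0, 0, 0, -1.4, -14, 0, 0, 0, 0, -2, -20.3, 0, 0, 0, 0, -2.6, -26.6, 0, 0, 0, 0, -3.1, -32, 0, 0, 0, 0, -3.6, -36.5, 0, 0, 0, 0, -3.9, -39.5, 0, 0, 0, 0, -4, -40.6, 0, 0, 0, 0]
}}

```text
t: 31.2
tool_pos: [441.0, 322.1, 247.1]
orientation: [-0.038, 3.14, -0.002]
wrist_force: [0.2, 0.0, -4.5]
gripper_width: 0.103
finger_force: 58.6
```

Request:
{"fn": "jog_arm", "kwargs": {
  "steps": [0, 0, 0, 0, 0, 0, 0, 0, 1, 0, 0, 0, 0, 0, 3, 0, 0, 0, 0, 0, 5.5, 0, 0, 0, 0, 0, 8, 0, 0, 0, 0, 0, 10, 0, 0, 0, 0, 0, 11, 0, 0, 0, 0, 0, 11, 0, 0, 0, 0, 0, 11, 0, 0, 0, 0, 0, 11, 0, 0, 0]
}}

```text
t: 32.45
tool_pos: [441.1, 322.3, 236.2]
orientation: [-0.039, 3.14, -0.001]
wrist_force: [0.0, 0.4, -4.8]
gripper_width: 0.102
finger_force: 58.6
```

Request:
{"fn": "jog_arm", "kwargs": {
  "steps": [0, 0, 0, 0, 0, 0, 0, 0, 0, 0, 0, 0, 0, 0, 0, 0, 0, 0, 0, 0, 0, 0, 0, 0, 0, 0, 0, 0, 0, 0, 0, 0, 0, 0, 0, 0, 0, 0, 0, 0, 0, 0, 0, 0, 0, 0, 0, 0, 0, 0, 0, 0, 0, 0, 0, 0, 0, 0, 0, 0]
}}

```text
t: 33.7
tool_pos: [441.0, 322.3, 236.0]
orientation: [-0.039, 3.14, -0.002]
wrist_force: [0.4, 0.3, -5.1]
gripper_width: 0.102
finger_force: 58.6
```

Run:
```python
from fitk import *
fitk()
from fitc import clfit
s=telemetry.observe();f=eyes.grab_frame("wrist");g=cv2.cvtColor(f["img"],cv2.COLOR_RGB2GRAY);print(*clfit([(g,cam(f,s))]),s["wrist_force"])
f2=eyes.grab_frame("side");c2=cam(f2);g2=cv2.cvtColor(f2["img"],cv2.COLOR_RGB2GRAY).astype(int)
print([proj(c2,np.array([436+x,363+y,z])).round() for x,y,z in((-30,-33,115),(30,-33,115),(-58,-45,100),(-75,-62,100))])
for v in range(186,222,2): print(v,g2[v,216:286:3])
```

```text
[ 0.521 -2.976  0.03   0.036] -68.2 [60. 73. 51. 65. 69. 59. 99. 82. 83. 42. 69.] origin [434.4 364.  115.7]
level fit [ 0.518 -2.446] -64.0 [437.5 361.8 115.5]
[4.36374e+02 3.65425e+02 4.70000e-02] -79.7 [[ 62. 108.  88.  67.  90.  29. 105.  88.]] [-0.20130251 -0.35962639 -4.78130883]
[array([237., 203.]), array([263., 201.]), array([226., 212.]), array([218., 216.])]
186 [101 102 101 100 103 102  98  42  85  55  40  64  96  68  59  99  70 102
 101 101 102 101 101 102]
188 [101 100 101 102 102 101 102  39  77  60  43  56  98  57  54  84  60 101
 101 101 101 102 102 100]
190 [103 101 100 101 103 101 101  40  53  50  45  53  61  61  56  51  58 101
 101 100 102 102 100 100]
192 [101 102 102 100 100 102 103  40  47  47  48  49  49  48  49  50  44 101
 110 108 102 100 102 102]
194 [100 102 102 102 102 102 102  41  47  48  47  49  77  44  50  81  48 129
 130 141  88 103 101 103]
196 [101 102 101 103  98 108 111  64  53  63  45  49  90  46  44  63  46  84
  96 146 111  99 100 103]
198 [100 102 129 128 122 124 108  76  49  57  47  48  52  46  46  48  47  82
  77 135 134  96 102 101]
200 [ 9
[... 300 characters left out ...]
]
206 [ 69  96 145 108  82  81  81  84  84  84  84  84  86  85  85  85  85  85
  79  66 118 144  95 101]
208 [ 73  91 142 116  82  81  81  84  83  84  83  83  84  89  98  98  82 128
 130 124 138 137  98 100]
210 [ 81  91  94  67  80  81  81  80  77  75  73  71  74 110 104  94  82 111
 104  83 101  99  97  91]
212 [78 71 59 59 70 70 68 69 67 72 73 72 68 63 59 64 90 96 98 90 86 77 68 58]
214 [94 59 59 73 74 73 67 63 58 56 54 53 55 56 56 70 69 67 60 61 59 58 57 61]
216 [64 50 51 56 53 52 57 56 54 56 56 56 56 58 59 59 58 57 58 58 59 58 58 64]
218 [84 67 54 57 55 57 57 58 56 58 59 57 58 57 57 60 58 57 59 56 58 58 60 64]
220 [87 67 53 57 56 56 56 57 56 58 57 56 59 57 57 58 57 57 57 58 61 57 57 65]
```

```bash
python3 -c "
from plant import r
print(r.sign_off())"
```

```text
the job is handed in; nothing more can be done
None
```

I handed the job in at about 34 s of the 67 s allowed. The full carrier hangs by its bail, centred and nearly level, with its underside about 15 mm above the tank rim by my last measurement; no verdict came back, and the bail is held about 0.5 rad off vertical.

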